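Answer a nurse call hands-free

ROBOT

A 6-joint arm with a two-finger parallel gripper is mounted at the origin on the work surface. World frame = base frame: x ahead of the robot, y to its left, z up, the work surface at z = 0. Lengths are in mm, angles in rad, forces in N, time in s.
With the tool pointing down it reaches from about 350 to 875 mm from the base axis. Payload 4.2 kg.
Tool frame: the origin (TCP) lies midway between the tips of the shut fingers; the grasp point (between the pads) lies 19 mm behind it; z points along the fingers, y is the direction in which the jaws open and shut (so a half turn about z gives the same grasp; the last joint's range is limited). The gripper opens to 85 mm and grips with 20 to 120 N. Pads are 22 mm wide; open, the fingers measure 114 mm over their backs; the gripper's body (76 mm by 85 mm) begins 54 mm behind the grasp point. The pads swing forward as they close: fully open they stand 13 mm farther back than shut.
Start: joints at [1.532, 0.385, 0.008, 0, -1.194, -0.259], TCP at [183.354, 597.479, 231.312] pointing down, gripper open.
Joint ranges: [-3.14, 3.14], [-1.21, 2.06], [-1.07, 1.41], [-3.16, 2.05], [-2.99, -0.16], [-3.1, 3.1]. Speed limits (rad/s): [2.79, 2.79, 3.14, 3.14, 3.14, 3.14].

INTERFACE

Orientations are given as a unit quaternion [x, y, z, w].
In Python, from bench import readout, optics, workorder, nets gives the robot as it stands. The module is installed in compiled form; this text tells all that it offers.
- The arm moves only by the tool move_arm, never from a script. Its argument "steps" is a list of rows, each a list of 7 numbers: the opening, from -1 (shut) to 1 (fully open), so that 0 is half open, then the shift along the world's x, y, z in mm, then the turn, a rotation vector about the world's x, y, z in rad. In form: [[gripper, tx, ty, tz, wx, wy, wz], ...]. A call has 1 to 5 rows; each row is the pose to reach, as a shift and turn from the pose commanded when the call began; what a row does not reach only later rows make up. A row lasts 1/12 s, in which the tool goes at most 41.7 mm and 7.16 degrees, less where a joint would pass 70% of its speed; a pose out of reach is approached as far as the arm can. A call with a gripper value outside its range is refused whole. The fingers move at their own pace and stop on an object; the grip force is fixed at half the most. Time passes only in rows, so rows that repeat a pose let the fingers close. It gives the time, the measured TCP pose, the force and the opening at its end, in the units of the state.
- readout.read_state(): the state, without advancing time (a new reading comes with each control period).
- optics.get_image(name): name is "scene" or "side" or "wrist"; returns a dict with "frame" (480x640x3 uint8, blue, green, red), "fx", "fy", "cx", "cy" (pixels), "rvec" (rotation vector, rad) and "tvec" (3), from world to camera coordinates, as OpenCV has them. Camera axes: x right, y down, z forward; pixel columns grow to the right and rows downward; lengths in mm; the calibration is good to about 2 mm. A picture is of the moment at which its call begins. There is no depth.
- workorder.job_done(): hands the job in, once; it reports no verdict.
Trained networks look in a picture, given as the dict that the camera call returned (one of the last four; its "shot" number tells which), for a name from the list of things; names that differ only in an ending like _2 or _b are one class to them, and where a whole thing is asked for, a point or a joint stands for the part that bears it (a point fixed in the world has none). Each returns a list of dicts, best first, with "conf" (0 to 1); they miss things now and then, are a little off and sometimes report something else, mostly with a low value. They report only what shows in the picture. A call takes as long as a camera call. They do not tell look-alikes from the thing itself.
- nets.silhouettes(name, picture): "region" (480x640 bool, what is visible of it) and "extent" ([left, top, right, bottom] in pixels, round what is visible of it).
- nets.tip_of(name, picture): "uv" ([column, row] in pixels: a listed point, or the origin of a listed thing).
The state is a dict: "clock": time; "joints": joint angles; "joint_vel": joint speeds; "joint_efforts": joint torques, N m; "position": TCP position; "ee_rot": TCP orientation; "contact_force": force on the tool from outside, world axes, zero at the start; "wrist_torque": the same for the moment, N m; "gripper_width": finger opening in mm.
Only numpy, scipy, OpenCV 4.12 (cv2) and the standard library are available. Lean on these libraries where they do the work, as an engineer would, in place of code of your own. Each camera call takes 0.05 s, during which the arm holds its last target.

TASK

Answer the call from bed five hands-free on the nurse-call set: with a light fingertip tap the bed-five key (the middle key of the near row on the six-key bed unit), then press the wide speaker bar on the console fully down so that it stays down, then tap the round cancel key, and take the hand away. Press each key lightly, far enough to switch but without force; press no other key, leave the handset lying in its cradle and leave everything else on the desk as it stands.

Things in the scene. Friction and masses are not known exactly. Their poses are not given: they have to be found in the camera images.
- bed_unit: Bed unit: white wedge fixed to the desk left or right of the console, 145 mm deep (x), 172 mm wide (y), top sloping 8 deg down to the robot (30 mm high near, 50 mm far). Two rows of three alike grey keys, 48 mm apart in y, 56 mm in x, a blank label and small lamp beyond each. Beds count left to right seen from the robot: far row 1 2 3, near row 4 5 6. Origin: centre of footprint on the desk.
- bed5_key (a joint): Bed-five key: the middle key of the near row of the bed unit. Square grey cap 24 mm (x) by 26 mm (y) standing 12 mm proud of the panel. Joint value = how far it is pressed, 0 (up) to 0.006 m (bottom). Springs back; 1.2 N starts it, 4.2 N bottoms it; it switches from 3.5 mm (3 N). Rubbery key top: gives 1 mm more per 4 N, at most 2.5 mm.
- bed5_key_top (a point): Centre of the top face of the bed-five key; z axis = the key's axis, up out of the panel (8 deg off vertical, leaning to the user), x away from the user, y to the left. The key moves along -z. The caps beside it begin 35 mm from this point, the cap beyond it 44 mm.
- console: Console: white box fixed to the desk, 190 mm deep (x), 250 mm wide (y). Left 76 mm: level cradle with handset. Right: panel sloping 8 deg down to the robot (29 mm high near, 55 mm far): dark display at the far side, then a row of round cancel key, square volume key, square mute key (left to right), then the wide speaker bar. Origin: centre of footprint on the desk; x away from the user, y to the left.
- speaker_bar (a joint): Speaker bar: wide grey key, 24 mm (x) by 100 mm (y), the only key near the user's edge of the console. Joint value = how far it is pressed, 0 (up, as at the start) to 0.006 m (fully down). Takes 2.2 N at the start, 3.7 N at the bottom, switches from 4.5 mm (3.4 N), top gives like the other keys, and stays where it is pushed: it does not come up again.
- speaker_bar_top (a point): Centre of the top face of the speaker bar; z axis = the key's axis, up out of the panel (8 deg off vertical, leaning to the user), x away from the user, y to the left. The key moves along -z. 12 mm proud of the panel when up, 6 mm when fully down.
- cancel_key (a joint): Cancel key: the round grey key of the console, 27 mm across, 12 mm proud, next to the handset cradle, left of the two square keys. Joint value = how far it is pressed, 0 (up) to 0.006 m (bottom). Springs back; 1.2 N starts it, 4.2 N bottoms it; it switches from 3.5 mm (3 N). Rubbery key top: gives 1 mm more per 4 N, at most 2.5 mm.
- cancel_key_top (a point): Centre of the top face of the cancel key; z axis = the key's axis, up out of the panel (8 deg off vertical, leaning to the user), x away from the user, y to the left. The key moves along -z. The square volume key's cap begins 40 mm to the right of this point, the handset 61 mm to the left of it and up to about 40 mm higher.
- volume_key (a joint): Volume key: square grey key 24 mm, middle of the console's row of three. Not part of the job. Joint value = how far it is pressed, 0 to 0.006 m.
- mute_key (a joint): Mute key: square grey key 24 mm, right end of the console's row of three. Not part of the job. Joint value = how far it is pressed, 0 to 0.006 m.
- bed1_key (a joint): One key of the six-key bed unit, far row, left; same cap and spring as the bed-five key (24 mm by 26 mm, 12 mm proud). Not part of the job. Joint value = how far it is pressed, 0 to 0.006 m.
- bed2_key (a joint): One key of the six-key bed unit, far row, middle; same cap and spring as the bed-five key (24 mm by 26 mm, 12 mm proud). Not part of the job. Joint value = how far it is pressed, 0 to 0.006 m.
- bed3_key (a joint): One key of the six-key bed unit, far row, right; same cap and spring as the bed-five key (24 mm by 26 mm, 12 mm proud). Not part of the job. Joint value = how far it is pressed, 0 to 0.006 m.
- bed4_key (a joint): One key of the six-key bed unit, near row, left; same cap and spring as the bed-five key (24 mm by 26 mm, 12 mm proud). Not part of the job. Joint value = how far it is pressed, 0 to 0.006 m.
- bed6_key (a joint): One key of the six-key bed unit, near row, right; same cap and spring as the bed-five key (24 mm by 26 mm, 12 mm proud). Not part of the job. Joint value = how far it is pressed, 0 to 0.006 m.
- handset: White telephone-style handset, 194 mm long (x), 46 mm wide, 38 mm high, about 160 g, lying loose in the console's cradle with its underside 45 mm above the desk. Origin: centre of its underside. It is to stay there.
- oximeter: Finger-clip pulse oximeter, 60 x 34 x 29 mm, loose on the desk between the two units. Origin: centre of its underside.
- marker: Highlighter pen, 135 mm long, 18 mm wide, 15 mm high, lying across on the desk just in front of the bed unit. Origin: about the middle of its underside.
- tape_roll: Roll of paper tape lying flat, 60 mm across, 25 mm high, on the desk in front of the console. Origin: centre of its underside.
- cup: White plastic cup, 72 mm across the rim, 85 mm high, empty, on the desk to the left. Origin: centre of its underside.
- sanitiser: Clear sanitiser pump bottle, 60 mm across, 150 mm high with its white pump head, on the desk to the right. Origin: centre of its underside.
Things that resemble listed ones, but are neither listed nor needed, are in the scene too. Several things look just like the sanitiser: the one meant starts farthest to the robot's left.

How it is judged:
By the outcome, as a careful person would: the job done as asked, in the order asked, and still so for the second after the job is handed in, with the robot touching nothing.
It also fails if it takes over 45 s, if anything falls off the work surface, if the arm or the gripper's body presses on something with over 40 N, if the wrist force passes 120 N, or if a joint passes its speed limit or range.

## Working session

There is one attempt and no reset: what is moved stays moved. The work goes in short steps, Python scripts to look and compute and a tool call to move; the robot and the scene stay as the last step left them, time stands still between calls to the robot, and variables do not carry over. Pictures are saved under pics/ and viewed, and the job is handed in when it is done.

Besides the shell and the picture viewer there is one more tool, called as name([rows], argument=value, ...), one row to a line, values as JSON. move_arm: Moves the arm, as the interface text tells. Its arguments: {"type":"object","properties":{"steps":{"type":"array","items":{"type":"array","items":{"type":"number"}}}},"required":["steps"]}

```bash
mkdir -p pics
cat > h.py <<'E'
import numpy as np, cv2
from bench import readout, optics, workorder, nets
def ray(p,uv):
    R=cv2.Rodrigues(np.array(p['rvec'],float))[0];t=np.array(p['tvec'],float).ravel()
    d=np.array([(uv[0]-p['cx'])/p['fx'],(uv[1]-p['cy'])/p['fy'],1.])
    d=R.T@d; return -R.T@t, d/np.linalg.norm(d)
def atz(p,uv,z):
    c,d=ray(p,uv); return c+d*(z-c[2])/d[2]
def proj(p,X):
    K=np.array([[p['fx'],0,p['cx']],[0,p['fy'],p['cy']],[0,0,1.]])
    return cv2.projectPoints(np.array(X,float).reshape(-1,3),np.array(p['rvec'],float),np.array(p['tvec'],float),K,None)[0].reshape(-1,2)
def tri(l):
    A=np.zeros((3,3));b=np.zeros(3)
    for p,uv in l:
        c,d=ray(p,uv);M=np.eye(3)-np.outer(d,d);A+=M;b+=M@c
    X=np.linalg.solve(A,b); return X,[np.linalg.norm(proj(p,X)[0]-uv) for p,uv in l]
E
python3 - <<'E'
from h import *
s=readout.read_state();print(s)
ps={}
for n in ['scene','side','wrist']:
    p=optics.get_image(n);ps[n]=p;cv2.imwrite(f'pics/{n}0.png',p['frame'])
    print(n,p['fx'],ray(p,(320,240)))
names=['bed5_key_top','speaker_bar_top','cancel_key_top','bed_unit','console','handset','marker','tape_roll','oximeter']
for k in names:
    for n in ps:
        print(k,n,[(np.round(r['uv'],1).tolist(),round(r['conf'],2)) for r in nets.tip_of(k,ps[n])][:3])
E
```

```text
{'clock': 0.0, 'joints': array([ 1.53158926e+00,  3.85536576e-01,  6.60326517e-03, -5.07712940e-04,
       -1.19402220e+00, -2.58591648e-01]), 'joint_vel': array([-7.17608511e-04,  5.72478397e-08,  1.08092346e-03,  9.45825688e-04,
       -4.87334315e-04, -1.80584068e-03]), 'joint_efforts': array([ 9.20189450e-04, -3.92292631e+01,  1.88395232e+01,  4.18597296e+00,
       -4.68471117e-03,  1.64766302e-06]), 'position': array([183.19758553, 596.91679771, 230.22354141]), 'ee_rot': array([ 9.88920455e-01, -1.48442287e-01, -1.16345303e-04,  1.09893433e-03]), 'contact_force': array([-0.1572312 , -0.17612033,  0.82315786]), 'wrist_torque': array([ 0.0017406 , -0.01067597,  0.006903  ]), 'gripper_width': 85.38273984375853}
scene 624.1601843691672 (array([1373.42539254,  170.18958762, 1448.07614581]), array([-0.52572341, -0.11651498, -0.84263821]))
side 526.6115836610132 (array([ 194.36073484, -928.87535115, 1014.387593  ]), array([ 0.25692187,  0.66721983, -0.69914866]))
wrist 348.51183319388434 (array([259.93265181, 574.32214922, 374.05489698]), array([-0.31171068,  0.09991324, -0.94490941])
[... 334 characters left out ...]
, 0.52), ([329.0, 307.6], 0.31)]
cancel_key_top wrist []
bed_unit scene [([259.9, 239.1], 0.72)]
bed_unit side [([331.0, 304.6], 0.97), ([288.1, 320.5], 0.46)]
bed_unit wrist []
console scene [([398.9, 292.7], 0.6)]
console side [([309.1, 203.3], 0.62)]
console wrist []
handset scene [([432.8, 298.3], 0.65)]
handset side [([306.5, 171.8], 0.63)]
handset wrist []
marker scene [([272.8, 212.2], 0.89)]
marker side [([289.9, 317.3], 0.62)]
marker wrist []
tape_roll scene [([415.5, 248.1], 0.54)]
tape_roll side [([260.5, 202.7], 0.79), ([307.8, 202.3], 0.72)]
tape_roll wrist []
oximeter scene [([327.6, 245.8], 0.64), ([263.7, 220.9], 0.41)]
oximeter side [([300.7, 256.9], 0.56)]
oximeter wrist []
```

View pics/scene0.png

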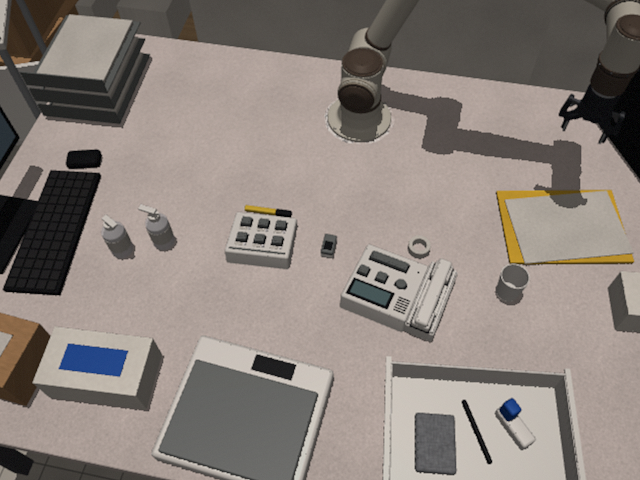

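View pics/side0.png

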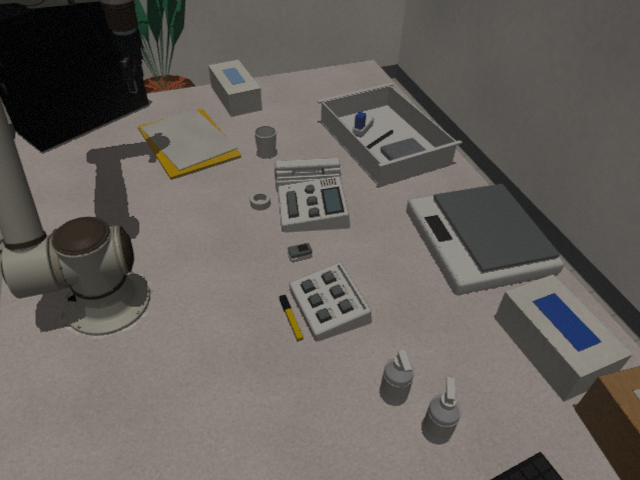

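Run:
```python
import cv2
a=cv2.imread('pics/scene0.png')[190:340,210:470];b=cv2.imread('pics/side0.png')[140:360,230:420]
cv2.imwrite('pics/sc_crop.png',cv2.resize(a,None,fx=3,fy=3,interpolation=3));cv2.imwrite('pics/sd_crop.png',cv2.resize(b,None,fx=2.7,fy=2.7,interpolation=3))
```

```text
(no output)
```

View pics/sc_crop.png

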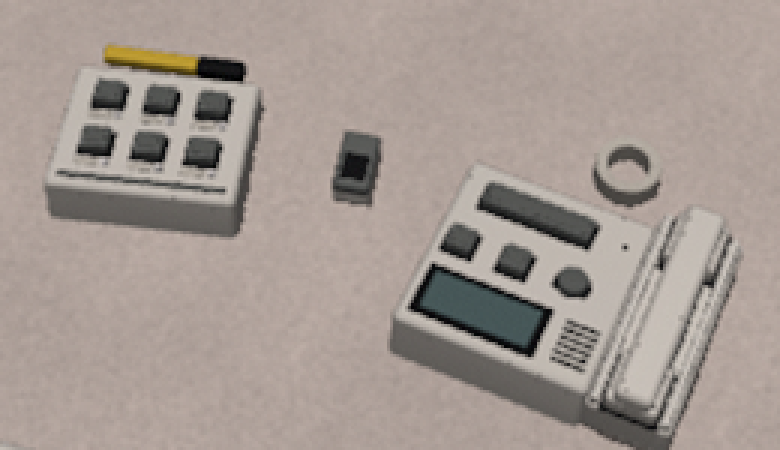

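View pics/sd_crop.png

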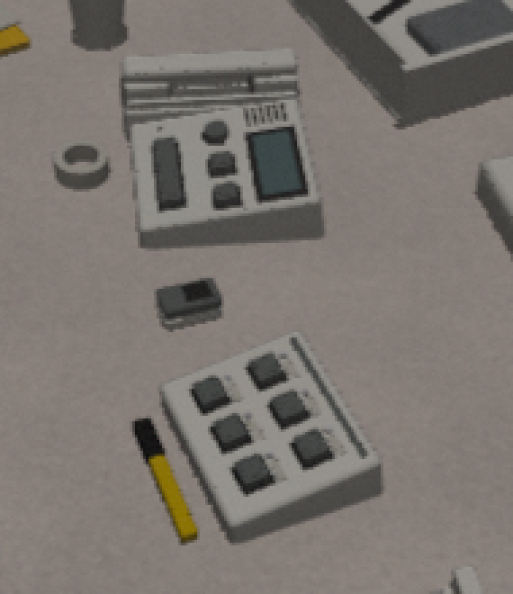

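The pictures show:
- **Bed unit:** on the robot's right. In the scene view its near row is the upper one, keys at about (246,221), (264,222), (281,225). The bed-five candidate is the middle one, (264,222) in scene and (316,298) in side.
- **Console:** speaker bar at (390,261) and round cancel key at (401,284) in scene. The two square keys, at (363,270) and (381,277), are volume and mute and must be avoided.
- **Other:** the oximeter (328,245) and the remaining bed keys are the look-alikes.

Next I triangulate.

Run:
```python
from h import *
a=optics.get_image('scene');b=optics.get_image('side')
print(a.keys(), ray(a,(320,240)))
for n,u,v in [('bed5',(263.7,221.8),(316.5,297.5)),('cancel',(401.3,282.5),(309.3,187.7)),('bar',(390.3,260.3),(292,203))
 ,('bed4',(281.3,224.5),(308.5,283.5)),('bed6',(246.7,221),(323.5,313.5)),('bed2',(260,238),(337.5,290.5))]:
    print(n,tri([(a,u),(b,v)]))
```

```text
dict_keys(['frame', 'fx', 'fy', 'cx', 'cy', 'rvec', 'tvec', 'shot']) (array([1373.42539254,  170.18958762, 1448.07614581]), array([-0.52572341, -0.11651498, -0.84263821]))
bed5 (array([ 474.39660751, -186.01431299,   49.36616691]), [np.float64(0.808378447977214), np.float64(0.9282062899235763)])
cancel (array([590.54298108, 204.30448854,  52.98649414]), [np.float64(0.5870522039596201), np.float64(0.5134888024407329)])
bar (array([525.37188414, 167.42932509,  42.47882902]), [np.float64(0.8834846668893729), np.float64(0.8139807727322674)])
bed4 (array([ 471.69442197, -137.24763776,   46.79410492]), [np.float64(0.5681066801598577), np.float64(0.6343532838405036)])
bed6 (array([ 476.17549409, -232.90302701,   44.03663555]), [np.float64(0.37943017819113734), np.float64(0.4477588356638274)])
bed2 (array([ 528.34422741, -182.669417  ,   51.12275736]), [np.float64(0.9679057147267052), np.float64(1.0793396756464648)])
```

Heights match the description: a bed-five top at about 48 is expected, and 44–49 was measured. I'm moving with shut fingers towards the console, for a closer look on the way.

move_arm([
  [-1,25,-32,0,0,0,0],
  [-1,50,-64,0,0,0,0],
  [-1,75,-96,0,0,0,0],
  [-1,100,-128,0,0,0,0],
  [-1,125,-160,0,0,0,0],
])

```text
clock: 2.02
position: [309.1, 435.9, 231.5]
ee_rot: [0.989, -0.148, 0.0, -0.0]
contact_force: [0.5, 1.2, -0.2]
gripper_width: 25.4
```

move_arm([
  [-1,25,-32,0,0,0,0],
  [-1,50,-64,0,0,0,0],
  [-1,75,-96,0,0,0,0],
  [-1,100,-128,0,0,0,0],
  [-1,125,-160,0,0,0,0],
])

```text
clock: 2.43
position: [434.2, 275.8, 231.8]
ee_rot: [0.989, -0.148, 0.0, -0.0]
contact_force: [0.5, 1.3, 0.4]
gripper_width: -0.4
```

move_arm([
  [-1,25,-32,0,0,0,0],
  [-1,50,-64,0,0,0,0],
  [-1,60,-84,0,0,0,0],
  [-1,60,-84,0,0,0,0],
  [-1,60,-84,0,0,0,0],
])

```text
clock: 2.85
position: [493.8, 192.3, 231.3]
ee_rot: [0.989, -0.15, -0.0, -0.0]
contact_force: [0.4, 0.0, -0.1]
gripper_width: 0.1
```

Run:
```python
from h import *
p=optics.get_image('wrist');cv2.imwrite('pics/w1.png',p['frame']);np.save('w1.npy',p,allow_pickle=True)
for k in ['speaker_bar_top','cancel_key_top']: print(k,[(r['uv'],r['conf']) for r in nets.tip_of(k,p)])
print(proj(p,[(590.5,204.3,53),(525.4,167.4,42.5)]),readout.read_state()['contact_force'],readout.read_state()['ee_rot'],readout.read_state()['gripper_width'])
```

```text
speaker_bar_top [([333.8, 169.2], 0.7), ([179.5, 113.9], 0.26)]
cancel_key_top [([276.9, 105.8], 0.61), ([294.8, 247.6], 0.29)]
[[276.69750496 109.50055771]
 [337.91562556 167.29559176]] [-0.19605201 -0.13127445  0.54441166] [ 9.89014030e-01 -1.47821586e-01  6.03413418e-05 -1.51218047e-04] 0.11505414847782398
```

View pics/w1.png

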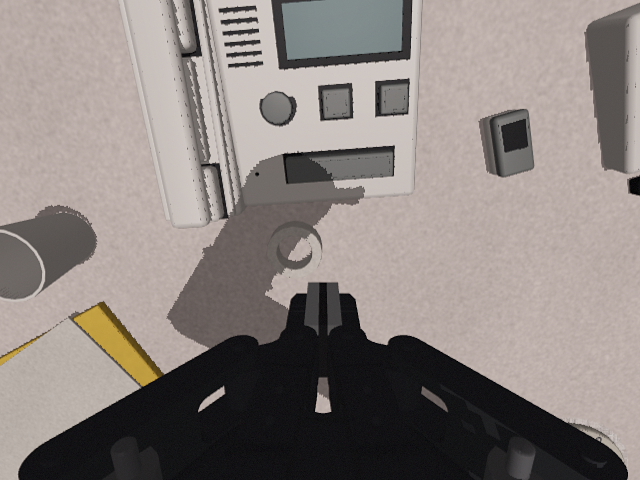

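Run:
```python
import cv2,numpy as np
a=cv2.imread('pics/w1.png')[70:220,240:420]
a=cv2.resize(a,None,fx=4,fy=4,interpolation=3)
a=np.clip(255*(a/255.)**.6,0,255).astype('uint8')
cv2.imwrite('pics/w1c.png',a)
```

```text
(no output)
```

View pics/w1c.png

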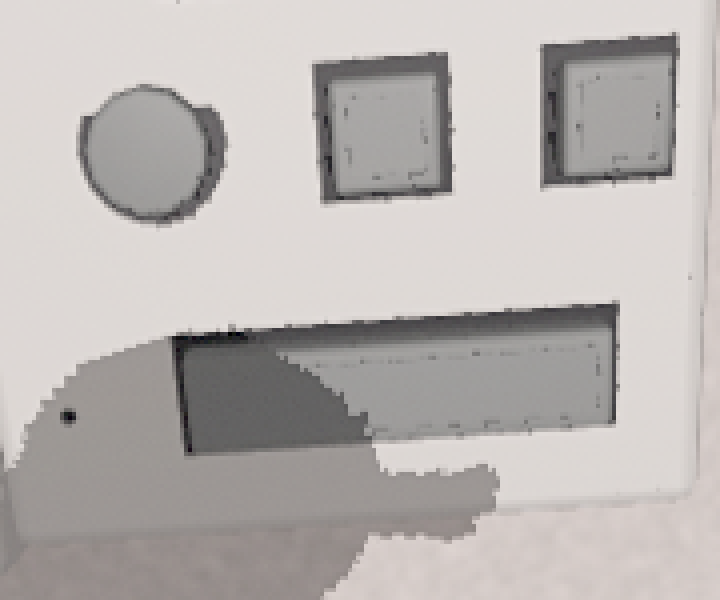

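```bash
cat > m.py <<'E'
from h import *
w=np.load('w1.npy',allow_pickle=True).item()
E
python3 - <<'E'
from m import *
a=optics.get_image('scene');b=optics.get_image('side')
print('cancel3',tri([(a,(401.3,282.5)),(b,(309.3,187.7)),(w,(276.6,107.5))]))
print('bar3',tri([(a,(390.3,260.3)),(b,(292,203)),(w,(339.8,166.8))]))
C=lambda x,y:(240+x/4,70+y/4)
print('c',atz(w,(276.6,107.5),57)); print('v',atz(w,(336.3,103),57)); print('m',atz(w,(394.8,99.3),57))
L=atz(w,((186.5/4+240),70+401/4),46);R=atz(w,((611.5/4+240),70+374/4),46);print('L,R,mid',L,R,(L+R)/2,np.linalg.norm(R-L))
E
```

```text
cancel3 (array([591.12137336, 204.06957244,  53.33815492]), [np.float64(0.7446704822060211), np.float64(0.42108061045930084), np.float64(1.1848303980942283)])
bar3 (array([525.37888139, 166.58518656,  42.96269259]), [np.float64(1.0478597812813253), np.float64(0.7103890027341188), np.float64(1.078325042895084)])
c [591.80569017 203.40107744  57.        ]
v [580.11607077 153.36156644  57.        ]
m [568.18785545 104.79626528  57.        ]
L,R,mid [537.47530875 214.14208778  46.        ] [514.06880269 117.45818648  46.        ] [525.77205572 165.80013713  46.        ] 99.47683798646376
```

Run:
```python
from scipy.spatial.transform import Rotation as R
import numpy as np
s=R.from_quat([0.98901,-0.1478,0,0])
def goal(y): return R.from_euler('z',y)*R.from_euler('y',-np.deg2rad(8))*R.from_quat([1,0,0,0])
for y in (.047,-.235):
    g=goal(y);print(y,(g*s.inv()).as_rotvec(),g.as_quat(),g.as_matrix()[:,2])
print((goal(-.235)*goal(.047).inv()).as_rotvec())
```

```text
0.047 [-0.0174721  -0.13922295  0.34312834] [ 0.99728861  0.0234406   0.06973721 -0.00163913] [ 0.13901941  0.00653873 -0.99026807]
-0.235 [-0.03668903 -0.13474274  0.06158882] [ 0.99068566 -0.11694425  0.06927549  0.00817754] [ 0.13534784 -0.03240548 -0.99026807]
[ 6.96193937e-18 -5.43901513e-20 -2.82000000e-01]
```

move_arm([
  [-1,-4,-40,0,-0.004,-0.04,0.1],
  [-1,-8,-80,0,-0.009,-0.07,0.17],
  [-1,-12,-120,0,-0.013,-0.1,0.25],
  [-1,-16,-160,0,-0.017,-0.139,0.343],
  [-1,-20,-200,0,-0.0175,-0.139,0.343],
])

```text
clock: 3.52
position: [471.3, -7.4, 231.3]
ee_rot: [0.997, 0.026, 0.07, -0.002]
contact_force: [0.5, 0.4, 0.3]
gripper_width: -0.1
```

move_arm([
  [-1,-3,-40,0,0,0,0],
  [-1,-6,-80,-10,0,0,0],
  [-1,-8,-120,-20,0,0,0],
  [-1,-11,-160,-40,0,0,0],
  [-1,-11,-178,-75,0,0,0],
])

```text
clock: 3.93
position: [465.2, -187.0, 160.0]
ee_rot: [0.997, 0.023, 0.075, -0.0]
contact_force: [1.9, 0.1, -0.6]
gripper_width: 0.1
```

move_arm([
  [-1,0,0,0,0,0,0],
  [-1,0,0,0,0,0,0],
])

```text
clock: 4.1
position: [461.3, -184.6, 154.9]
ee_rot: [0.997, 0.022, 0.067, -0.002]
contact_force: [0.2, 1.1, 0.2]
gripper_width: -0.1
```

Run:
```python
from h import *
p=optics.get_image('wrist');cv2.imwrite('pics/w2.png',p['frame']);np.save('w2.npy',p,allow_pickle=True)
s=readout.read_state();print(s['position'],s['ee_rot'],s['contact_force'])
print([(r['uv'],r['conf']) for r in nets.tip_of('bed5_key_top',p)], proj(p,[(474.4,-186,49),s['position']]))
```

```text
[ 462.75889379 -184.12731846  156.66520639] [ 0.99731799  0.02322903  0.06939177 -0.00142088] [ 0.69742469 -0.05195909 -0.15507382]
[([322.4, 237.7], 0.64)] [[324.72754242 233.46763422]
 [321.08261439 300.60235986]]
```

View pics/w2.png

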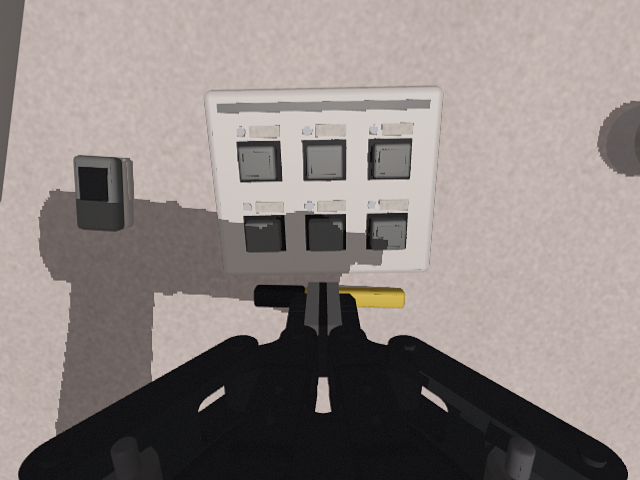

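Run:
```python
import cv2,numpy as np
a=cv2.imread('pics/w2.png')[120:320,225:425]
a=cv2.resize(a,None,fx=3,fy=3,interpolation=3)
a=np.clip(255*(a/255.)**.5,0,255).astype('uint8')
cv2.imwrite('pics/w2c.png',a)
```

```text
(no output)
```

View pics/w2c.png

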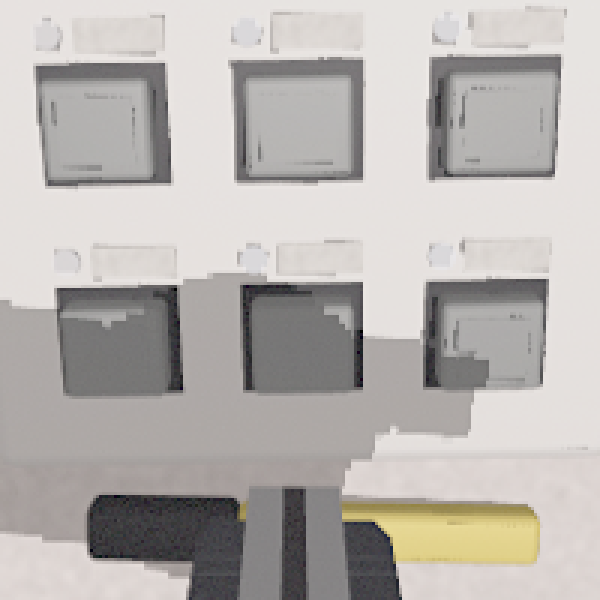

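Run:
```python
from h import *
w=np.load('w2.npy',allow_pickle=True).item();a=optics.get_image('scene');b=optics.get_image('side')
for n,u in (('4',(263.3,235.7)),('5',(326.2,234)),('6',(388.3,234.3))):print(n,atz(w,u,48.5))
# far row
for n,u in (('1',(225+98/3,120+130/3)),('2',(225+299/3,120+124/3)),('3',(225+500/3,120+122/3))):print(n,atz(w,u,56.3))
print(tri([(a,(263.7,221.8)),(b,(316.5,297.5)),(w,(326.2,234))]))
```

```text
4 [ 470.50778523 -139.61518416   48.5       ]
5 [ 473.94998076 -187.13965947   48.5       ]
6 [ 475.82603712 -234.11244926   48.5       ]
1 [ 524.03205397 -136.118732     56.3       ]
2 [ 527.55414604 -183.45625865   56.3       ]
3 [ 530.14908103 -230.78978529   56.3       ]
(array([ 474.28098799, -186.46981855,   49.55498576]), [np.float64(0.8856531211094375), np.float64(0.8649042102890784), np.float64(0.8792254556001362)])
```

Bed-five top is confirmed at about (474, −187, 48): in the crop its cap is at wrist pixel (326,234), in the middle of the near row. Now approaching along its axis.

move_arm([
  [-1,4,-1,-35,0,0,0],
  [-1,6,-2,-65,0,0,0],
  [-1,9,-2.4,-88,0,0,0],
  [-1,9,-2.4,-88,0,0,0],
  [-1,9,-2.4,-88,0,0,0],
])

```text
clock: 4.72
position: [472.0, -186.0, 69.1]
ee_rot: [0.997, 0.024, 0.07, -0.002]
contact_force: [0.3, 0.3, -0.8]
gripper_width: -0.1
```

```bash
cat >> h.py <<'E'
def force(n=8):
    f=[];q=[];u=None
    for i in range(n):
        optics.get_image('wrist') if i==0 else optics.get_image('side'); s=readout.read_state();f.append(s['contact_force']);q.append(s['position'])
    f=np.array(f);u=__import__('scipy.spatial.transform',fromlist=['Rotation']).Rotation.from_quat(s['ee_rot']).as_matrix()[:,2]
    print('clk',s['clock'],'pos',np.mean(q,0).round(2),'F',f.mean(0).round(2),'axial',(-(f@u)).mean().round(2),'sd',(f@u).std().round(2))
E
python3 - <<'E'
from h import *
force(6)
p=optics.get_image('wrist');cv2.imwrite('pics/w3.png',p['frame'][150:350,200:440].repeat(3,0).repeat(3,1))
p=optics.get_image('side');cv2.imwrite('pics/s3.png',cv2.resize(p['frame'][220:360,250:410],None,fx=4,fy=4))
E
```

```text
clk 5.0167 pos [ 472.76 -186.53   70.53] F [-0.06  0.28  0.06] axial 0.07 sd 0.39
```

View pics/w3.png

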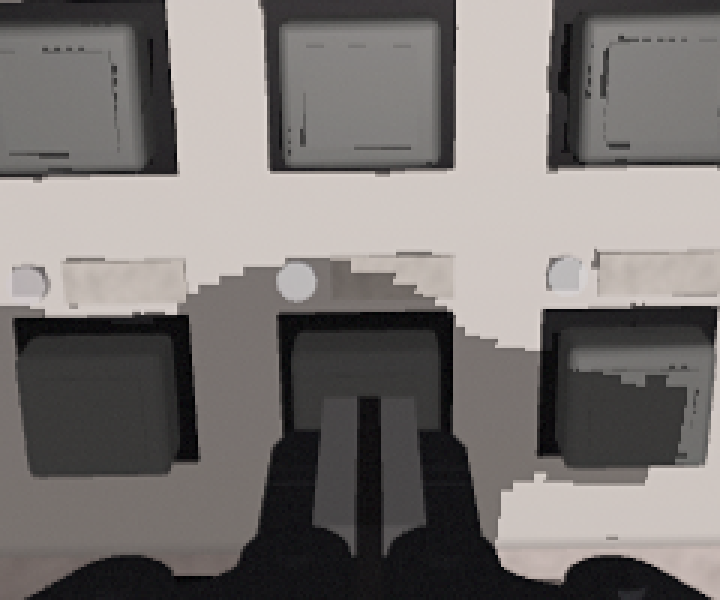

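View pics/s3.png

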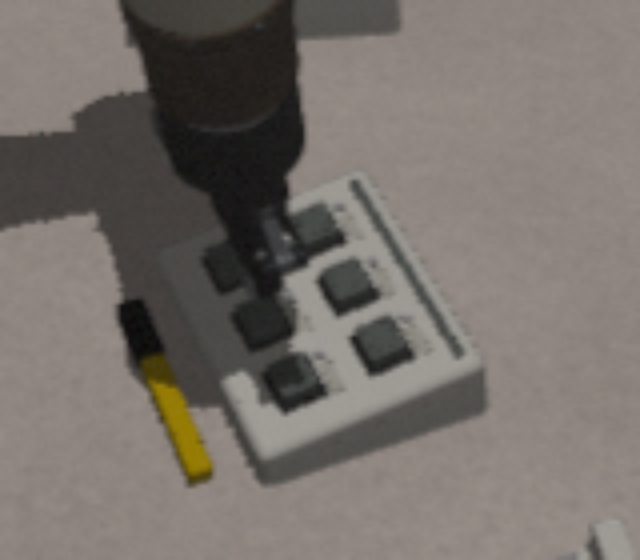

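move_arm([
  [-1,1,0,-7,0,0,0],
  [-1,2,0,-14,0,0,0],
  [-1,2,0,-14,0,0,0],
])

```text
clock: 5.37
position: [472.4, -186.7, 52.9]
ee_rot: [0.997, 0.023, 0.068, -0.002]
contact_force: [-0.2, 0.6, -0.2]
gripper_width: -0.1
```

```bash
python3 -c "
from h import *
force(6)"
```

```text
clk 5.6667 pos [ 473.14 -186.82   54.08] F [ 0.07  0.29 -0.15] axial -0.17 sd 0.64
```

move_arm([
  [-1,0.3,0,-2,0,0,0],
  [-1,0.3,0,-2,0,0,0],
])

```text
clock: 5.83
position: [473.6, -186.7, 52.4]
ee_rot: [0.997, 0.023, 0.07, -0.002]
contact_force: [-0.5, 0.4, -0.3]
gripper_width: 0.2
```

```bash
python3 -c "
from h import *
force(6)"
```

```text
clk 6.1333 pos [ 473.66 -186.79   52.56] F [-0.16 -0.15 -0.03] axial -0.0 sd 0.39
```

move_arm([
  [-1,0.3,0,-2,0,0,0],
  [-1,0.3,0,-2,0,0,0],
])

```text
clock: 6.3
position: [473.8, -186.8, 50.3]
ee_rot: [0.997, 0.023, 0.069, -0.002]
contact_force: [-0.8, 0.4, 0.2]
gripper_width: -0.2
```

```bash
python3 -c "
from h import *
force(6)"
```

```text
clk 6.6 pos [ 473.92 -186.78   50.47] F [ 0.44  0.09 -0.03] axial -0.09 sd 0.42
```

move_arm([
  [-1,0.2,0,-1.5,0,0,0],
  [-1,0.2,0,-1.5,0,0,0],
])

```text
clock: 6.77
position: [474.0, -186.8, 48.8]
ee_rot: [0.997, 0.023, 0.069, -0.002]
contact_force: [-0.9, -0.5, -1.0]
gripper_width: 0.0
```

```bash
python3 -c "
from h import *
force(6)"
```

```text
clk 7.0667 pos [ 474.13 -186.78   49.  ] F [-0.28 -0.03  0.04] axial 0.08 sd 0.45
```

move_arm([
  [-1,0.2,0,-1.5,0,0,0],
  [-1,0.2,0,-1.5,0,0,0],
])

```text
clock: 7.23
position: [474.6, -186.8, 47.5]
ee_rot: [0.997, 0.023, 0.07, -0.002]
contact_force: [0.2, -0.5, 1.0]
gripper_width: 0.2
```

```bash
python3 -c "
from h import *
force(6)"
```

```text
clk 7.5333 pos [ 474.55 -186.81   47.64] F [ 0.19 -0.18  0.74] axial 0.71 sd 0.95
```

move_arm([
  [-1,0.2,0,-1.5,0,0,0],
  [-1,0.2,0,-1.5,0,0,0],
])

```text
clock: 7.7
position: [474.8, -186.8, 46.0]
ee_rot: [0.997, 0.023, 0.07, -0.002]
contact_force: [0.4, -0.1, 1.8]
gripper_width: -0.0
```

```bash
python3 -c "
from h import *
force(6)"
```

```text
clk 8.0 pos [ 474.75 -186.79   46.13] F [ 0.27 -0.22  1.81] axial 1.75 sd 0.48
```

move_arm([
  [-1,0.4,0,-2.5,0,0,0],
  [-1,0.4,0,-2.5,0,0,0],
])

```text
clock: 8.17
position: [475.1, -186.8, 43.4]
ee_rot: [0.997, 0.023, 0.07, -0.002]
contact_force: [0.1, -0.2, 3.0]
gripper_width: -0.1
```

```bash
python3 -c "
from h import *
force(6)"
```

```text
clk 8.4667 pos [ 475.12 -186.78   43.61] F [0.05 0.55 2.72] axial 2.69 sd 0.51
```

move_arm([
  [-1,0.2,0,-1.5,0,0,0],
  [-1,0.2,0,-1.5,0,0,0],
])

```text
clock: 8.63
position: [475.4, -186.8, 42.0]
ee_rot: [0.997, 0.023, 0.07, -0.002]
contact_force: [0.6, 1.1, 3.1]
gripper_width: 0.4
```

```bash
python3 -c "
from h import *
force(8)
p=optics.get_image('wrist');cv2.imwrite('pics/w4.png',cv2.resize(p['frame'][120:340,180:460],None,fx=2.5,fy=2.5))"
```

```text
clk 9.0333 pos [ 475.31 -186.78   42.12] F [0.3  1.07 3.61] axial 3.52 sd 0.39
```

View pics/w4.png

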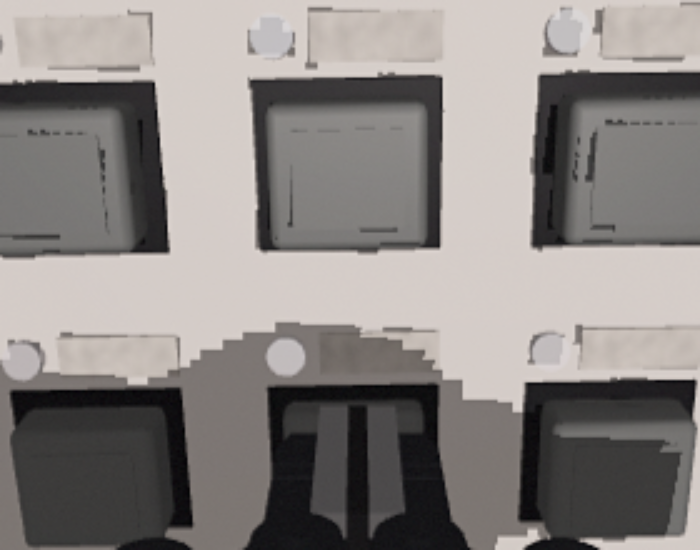

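Force is 3.5 N after about 5 mm past contact, so the key has switched. I'll add a little margin, then retract along the key axis.

move_arm([
  [-1,0.1,0,-0.7,0,0,0],
  [-1,0.1,0,-0.7,0,0,0],
  [-1,-1,0,6,0,0,0],
  [-1,-4,0,30,0,0,0],
  [-1,-10,0,71,0,0,0],
])

```text
clock: 9.5
position: [461.2, -186.3, 109.6]
ee_rot: [0.998, 0.022, 0.063, -0.003]
contact_force: [0.4, -0.2, 0.1]
gripper_width: -0.2
```

Run:
```python
from h import *
force(3)
p=optics.get_image('wrist');cv2.imwrite('pics/w5.png',cv2.resize(p['frame'][60:340,180:460],None,fx=2,fy=2))
```

```text
clk 9.65 pos [ 466.5  -187.32  118.05] F [1.17 0.11 1.65] axial 1.46 sd 2.7
```

View pics/w5.png

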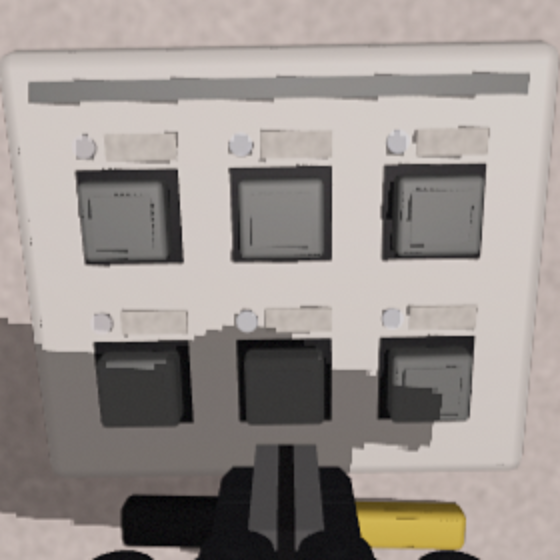

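Bed-five key sprang back and the other keys are untouched. Next, the speaker bar.

move_arm([
  [-1,4,20,30,0,0,0],
  [-1,10,60,37,0,0,-0.07],
  [-1,16,100,37,0,0,-0.14],
  [-1,22,140,37,0,0,-0.21],
  [-1,28,180,37,0,0,-0.282],
])

```text
clock: 10.12
position: [490.3, -15.5, 148.7]
ee_rot: [0.991, -0.117, 0.067, 0.009]
contact_force: [1.4, -0.6, 1.3]
gripper_width: 0.1
```

move_arm([
  [-1,5,40,0,0,0,0],
  [-1,10,80,0,0,0,0],
  [-1,15,120,-5,0,0,0],
  [-1,20,160,-15,0,0,0],
  [-1,22,174,-45,0,0,0],
])

```text
clock: 10.53
position: [516.8, 163.4, 107.0]
ee_rot: [0.991, -0.112, 0.073, 0.005]
contact_force: [0.5, 0.8, -0.1]
gripper_width: 0.1
```

move_arm([
  [-1,0,0,0,0,0,0],
  [-1,0,0,0,0,0,0],
])

```text
clock: 10.7
position: [511.7, 156.7, 101.9]
ee_rot: [0.991, -0.114, 0.066, 0.011]
contact_force: [-0.5, -0.2, 0.0]
gripper_width: 0.2
```

Run:
```python
from h import *
force(4)
p=optics.get_image('wrist');cv2.imwrite('pics/w6.png',cv2.resize(p['frame'][30:330,150:500],None,fx=2,fy=2))
print(proj(p,[(525.6,166.3,44.5),(591.2,203.9,53)]), [(r['uv'],r['conf']) for r in nets.tip_of('speaker_bar_top',p)],[(r['uv'],r['conf']) for r in nets.tip_of('cancel_key_top',p)],readout.read_state()['ee_rot'])
np.save('w6.npy',p,allow_pickle=True)
```

```text
clk 10.9 pos [513.48 156.53 104.8 ] F [-0.14  0.3   0.28] axial 0.3 sd 0.79
[[303.60436032 252.90008203]
 [212.90209969 163.42572912]] [([303.9, 252.0], 0.89), ([530.0, 230.7], 0.72)] [([210.7, 161.6], 0.75)] [ 0.99083813 -0.11542441  0.06972782  0.00741819]
```

View pics/w6.png

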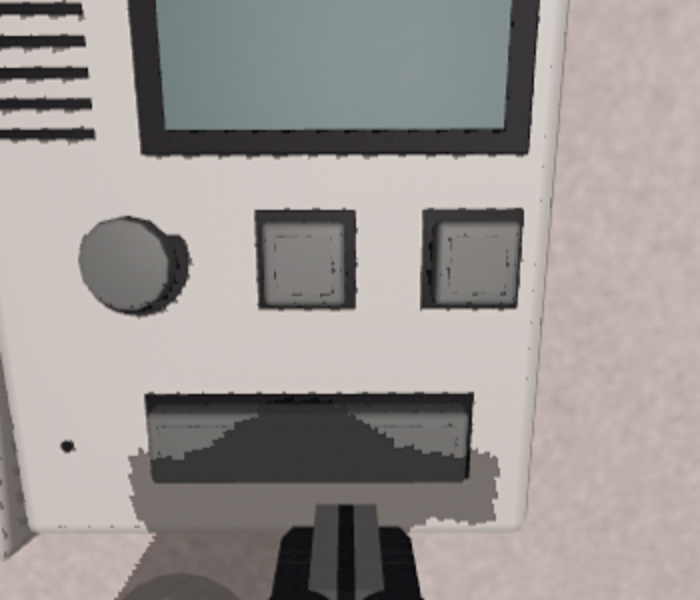

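The position is about 10 mm short in y because a row was speed-limited, so I correct from the measured pose. The picture shows the bar at wrist (304,253) and cancel at (212,163), both where predicted.

move_arm([
  [-1,9.4,10.4,-5,0,0,0],
  [-1,9.4,10.4,-35,0,0,0],
  [-1,9.4,10.4,-41,0,0,0],
  [-1,9.4,10.4,-41,0,0,0],
])

```text
clock: 11.38
position: [521.8, 166.2, 62.4]
ee_rot: [0.991, -0.115, 0.067, 0.01]
contact_force: [0.0, -0.8, -0.1]
gripper_width: -0.2
```

Run:
```python
from h import *
force(6)
p=optics.get_image('wrist');cv2.imwrite('pics/w7.png',cv2.resize(p['frame'][100:340,150:470],None,fx=2,fy=2))
```

```text
clk 11.6833 pos [523.59 167.8   64.92] F [ 0.03  0.11 -0.11] axial -0.11 sd 0.62
```

View pics/w7.png

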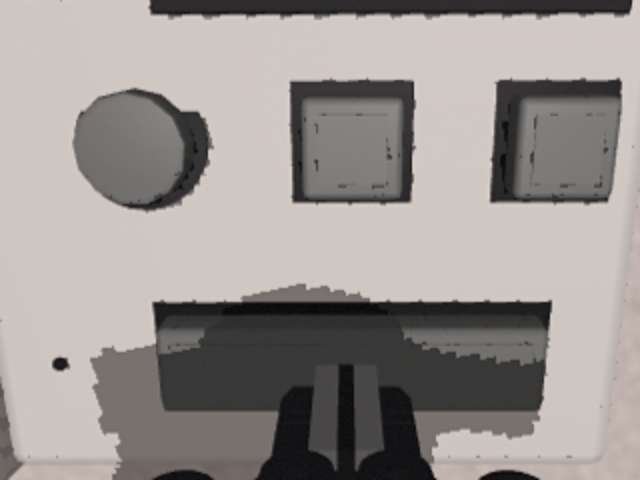

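move_arm([
  [-1,1,-0.2,-8,0,0,0],
  [-1,2.1,-0.5,-15,0,0,0],
  [-1,2.1,-0.5,-15,0,0,0],
])

```text
clock: 11.98
position: [524.5, 166.6, 47.4]
ee_rot: [0.991, -0.115, 0.068, 0.009]
contact_force: [0.2, 0.8, -0.6]
gripper_width: 0.1
```

```bash
python3 -c "
from h import *
force(6)"
```

```text
clk 12.2833 pos [525.18 167.19  48.61] F [-0.05 -0.15 -0.2 ] axial -0.2 sd 0.46
```

move_arm([
  [-1,0.3,0,-2,0,0,0],
  [-1,0.3,0,-2,0,0,0],
])

```text
clock: 12.45
position: [525.6, 167.3, 46.9]
ee_rot: [0.991, -0.115, 0.069, 0.008]
contact_force: [0.4, 0.7, 0.3]
gripper_width: -0.1
```

```bash
python3 -c "
from h import *
force(6)"
```

```text
clk 12.75 pos [525.64 167.35  47.04] F [-0.06  0.24  0.29] axial 0.3 sd 0.4
```

move_arm([
  [-1,0.3,0,-2,0,0,0],
  [-1,0.3,0,-2,0,0,0],
])

```text
clock: 12.92
position: [526.2, 167.5, 45.1]
ee_rot: [0.991, -0.115, 0.069, 0.008]
contact_force: [-0.9, 0.7, 1.6]
gripper_width: -0.2
```

```bash
python3 -c "
from h import *
force(6)"
```

```text
clk 13.2167 pos [526.17 167.49  45.21] F [0.14 0.27 1.52] axial 1.5 sd 0.36
```

move_arm([
  [-1,0.2,0,-1.5,0,0,0],
  [-1,0.5,-0.1,-3.5,0,0,0],
  [-1,0.5,-0.1,-3.5,0,0,0],
])

```text
clock: 13.47
position: [526.7, 167.4, 41.5]
ee_rot: [0.991, -0.115, 0.069, 0.008]
contact_force: [0.9, 0.4, 2.7]
gripper_width: -0.2
```

```bash
python3 -c "
from h import *
force(6)"
```

```text
clk 13.7667 pos [526.65 167.38  41.59] F [ 0.45 -0.55  2.02] axial 1.92 sd 0.6
```

move_arm([
  [-1,0.3,-0.1,-2,0,0,0],
  [-1,0.3,-0.1,-2,0,0,0],
])

```text
clock: 13.93
position: [526.9, 167.3, 39.5]
ee_rot: [0.991, -0.115, 0.069, 0.008]
contact_force: [-0.3, 0.1, 3.4]
gripper_width: -0.3
```

```bash
python3 -c "
from h import *
force(6)"
```

```text
clk 14.2333 pos [526.92 167.31  39.64] F [0.43 0.47 3.2 ] axial 3.13 sd 0.57
```

move_arm([
  [-1,0.1,0,-1,0,0,0],
  [-1,0.1,0,-1,0,0,0],
])

```text
clock: 14.4
position: [527.0, 167.3, 38.8]
ee_rot: [0.991, -0.115, 0.069, 0.008]
contact_force: [-1.2, 0.0, 6.7]
gripper_width: 0.2
```

```bash
python3 -c "
from h import *
force(6)"
```

```text
clk 14.7 pos [527.03 167.3   38.91] F [-0.36  0.41  6.09] axial 6.1 sd 0.37
```

The bar bottomed at 6.1 N, above its 3.7 N full-down force. Retracting, then on to the cancel key.

move_arm([
  [-1,-1,0,6,0,0,0],
  [-1,-4,1,30,0,0,0],
  [-1,-9,2,66,0,0,0],
  [-1,-9,2,66,0,0,0],
  [-1,-9,2,66,0,0,0],
])

```text
clock: 15.12
position: [517.9, 169.5, 106.1]
ee_rot: [0.991, -0.115, 0.07, 0.007]
contact_force: [-0.5, -0.2, -0.8]
gripper_width: -0.0
```

Run:
```python
from h import *
force(4)
p=optics.get_image('wrist');cv2.imwrite('pics/w8.png',cv2.resize(p['frame'][30:330,150:500],None,fx=2,fy=2))
print(proj(p,[(591.2,203.9,53)]))
```

```text
clk 15.3167 pos [516.81 168.45 103.64] F [ 0.07 -0.14 -0.03] axial -0.05 sd 0.26
[[232.13963055 162.83423962]]
```

View pics/w8.png

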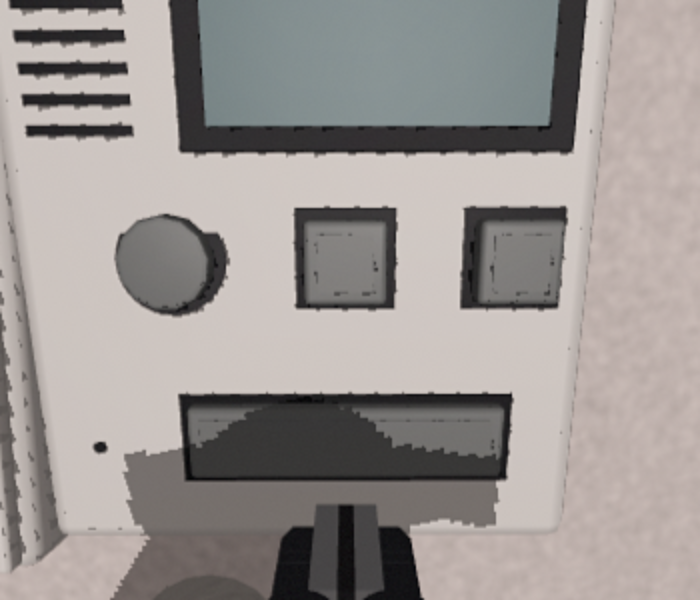

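The bar stays down (wrist crop shows it sunk). Going over the cancel key now.

move_arm([
  [-1,30,15,0,0,0,0],
  [-1,60,30,-3,0,0,0],
  [-1,71,35.2,-25,0,0,0],
  [-1,71,35.2,-32,0,0,0],
  [-1,71,35.2,-32,0,0,0],
])

```text
clock: 15.78
position: [586.9, 202.8, 68.5]
ee_rot: [0.991, -0.115, 0.066, 0.011]
contact_force: [-0.9, 1.0, -0.1]
gripper_width: 0.1
```

Run:
```python
from h import *
force(6)
p=optics.get_image('wrist');cv2.imwrite('pics/w9.png',cv2.resize(p['frame'][100:360,130:470],None,fx=2,fy=2))
p=optics.get_image('side');cv2.imwrite('pics/s9.png',cv2.resize(p['frame'][120:260,240:400],None,fx=4,fy=4))
```

```text
clk 16.0833 pos [588.17 203.84  72.37] F [ 0.24  0.21 -0.03] axial -0.06 sd 0.45
```

View pics/w9.png

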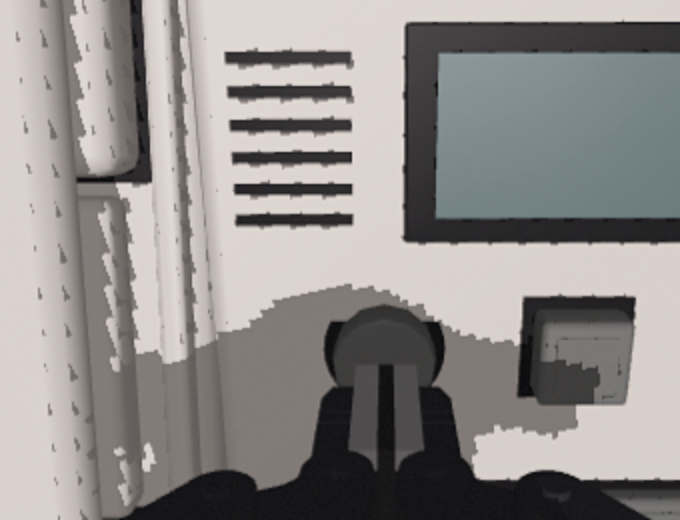

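View pics/s9.png

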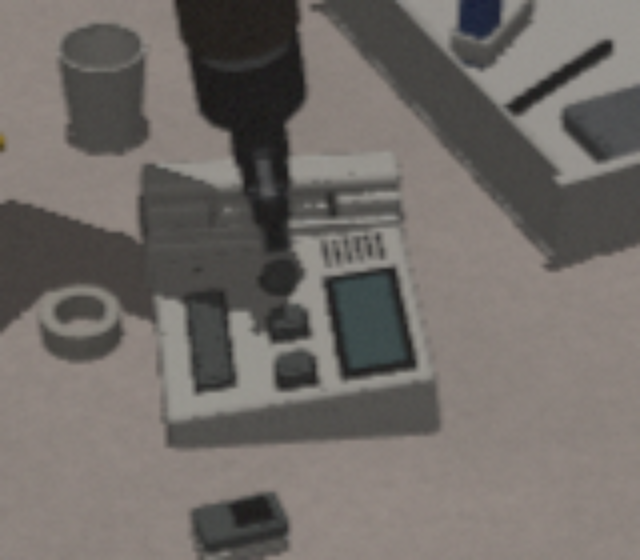

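move_arm([
  [-1,1,-0.2,-7,0,0,0],
  [-1,2,-0.5,-14,0,0,0],
  [-1,2,-0.5,-14,0,0,0],
])

```text
clock: 16.43
position: [589.9, 203.1, 56.7]
ee_rot: [0.991, -0.115, 0.068, 0.009]
contact_force: [-0.3, 0.2, 0.7]
gripper_width: -0.0
```

```bash
python3 -c "
from h import *
force(6)"
```

```text
clk 16.7333 pos [590.71 203.69  58.11] F [-0.13  0.03  0.06] axial 0.08 sd 0.48
```

move_arm([
  [-1,0.3,0,-2,0,0,0],
  [-1,0.3,0,-2,0,0,0],
])

```text
clock: 16.9
position: [591.1, 203.8, 56.3]
ee_rot: [0.991, -0.115, 0.069, 0.008]
contact_force: [0.7, -0.0, 0.7]
gripper_width: -0.0
```

```bash
python3 -c "
from h import *
force(6)"
```

```text
clk 17.2 pos [591.13 203.84  56.53] F [-0.17  0.2   0.06] axial 0.09 sd 0.31
```

move_arm([
  [-1,0.2,0,-1.5,0,0,0],
  [-1,0.2,0,-1.5,0,0,0],
])

```text
clock: 17.37
position: [591.2, 203.8, 54.8]
ee_rot: [0.991, -0.115, 0.069, 0.008]
contact_force: [-0.4, 0.4, -0.1]
gripper_width: -0.0
```

```bash
python3 -c "
from h import *
force(6)"
```

```text
clk 17.6667 pos [591.31 203.82  54.97] F [-0.04  0.12  0.1 ] axial 0.11 sd 0.18
```

move_arm([
  [-1,0.2,0,-1.5,0,0,0],
  [-1,0.2,0,-1.5,0,0,0],
])

```text
clock: 17.83
position: [591.8, 204.0, 53.6]
ee_rot: [0.991, -0.115, 0.069, 0.008]
contact_force: [-0.1, 0.0, 1.7]
gripper_width: -0.1
```

```bash
python3 -c "
from h import *
force(6)"
```

```text
clk 18.1333 pos [591.72 203.98  53.71] F [0.04 0.05 1.25] axial 1.23 sd 0.52
```

move_arm([
  [-1,0.2,0,-1.5,0,0,0],
  [-1,0.5,-0.1,-3.5,0,0,0],
  [-1,0.5,-0.1,-3.5,0,0,0],
])

```text
clock: 18.38
position: [592.2, 203.8, 50.0]
ee_rot: [0.991, -0.115, 0.069, 0.008]
contact_force: [0.4, 0.1, 3.5]
gripper_width: 0.4
```

```bash
python3 -c "
from h import *
force(6)"
```

```text
clk 18.6833 pos [592.22 203.86  50.2 ] F [0.13 0.31 2.67] axial 2.64 sd 0.3
```

move_arm([
  [-1,0.2,0,-1.5,0,0,0],
  [-1,0.2,0,-1.5,0,0,0],
])

```text
clock: 18.85
position: [592.4, 203.8, 48.6]
ee_rot: [0.991, -0.115, 0.069, 0.008]
contact_force: [0.5, -1.2, 3.5]
gripper_width: 0.1
```

```bash
python3 -c "
from h import *
force(8)"
```

```text
clk 19.25 pos [592.41 203.82  48.67] F [ 0.29 -0.09  3.02] axial 2.95 sd 0.26
```

move_arm([
  [-1,0.2,0,-1.2,0,0,0],
  [-1,0.2,0,-1.2,0,0,0],
])

```text
clock: 19.42
position: [592.6, 203.8, 47.3]
ee_rot: [0.991, -0.115, 0.069, 0.008]
contact_force: [-0.5, 0.6, 3.6]
gripper_width: -0.0
```

```bash
python3 -c "
from h import *
force(8)"
```

```text
clk 19.8167 pos [592.56 203.79  47.43] F [ 0.63 -0.24  4.06] axial 3.93 sd 0.39
```

3.9 N, nearly bottomed, so it has switched. Retracting clear.

move_arm([
  [-1,-1,0,6,0,0,0],
  [-1,-4,1,30,0,0,0],
  [-1,-10,2,70,0,0,0],
  [-1,-15,2,110,0,0,0],
  [-1,-20,2,150,0,0,0],
])

```text
clock: 20.23
position: [570.6, 205.1, 197.6]
ee_rot: [0.991, -0.115, 0.067, 0.009]
contact_force: [0.4, 0.3, -1.2]
gripper_width: 0.0
```

move_arm([
  [-1,-35,-10,15,0,0,0],
  [-1,-70,-20,30,0,0,0],
  [-1,-105,-30,40,0,0,0],
  [-1,-105,-30,40,0,0,0],
  [-1,-105,-30,40,0,0,0],
])

```text
clock: 20.65
position: [465.5, 175.0, 238.0]
ee_rot: [0.991, -0.114, 0.069, 0.007]
contact_force: [0.6, 0.4, 0.3]
gripper_width: -0.0
```

Run:
```python
from h import *
force(5)
for n in ('wrist','scene'):
    p=optics.get_image(n);cv2.imwrite(f'pics/e_{n}.png',p['frame'])
f=cv2.imread('pics/e_scene.png');g=cv2.imread('pics/scene0.png')
cv2.imwrite('pics/e_pair.png',np.vstack([cv2.resize(x[195:340,220:470],None,fx=2,fy=2) for x in (g,f)]))
```

```text
clk 20.9 pos [467.39 175.77 236.72] F [-0.09 -0.03 -0.28] axial -0.26 sd 0.31
```

View pics/e_wrist.png

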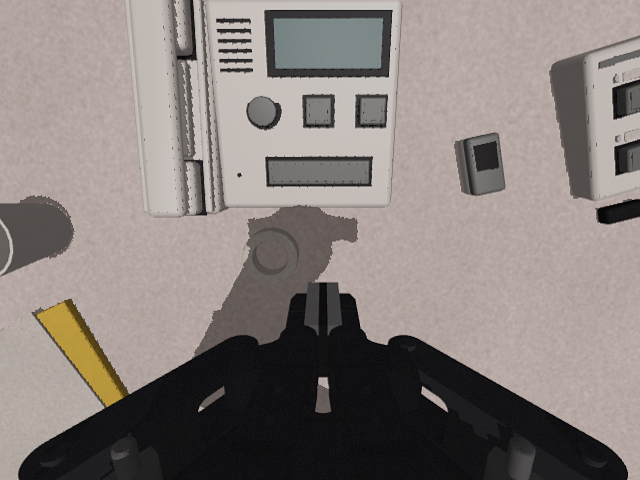

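View pics/e_pair.png

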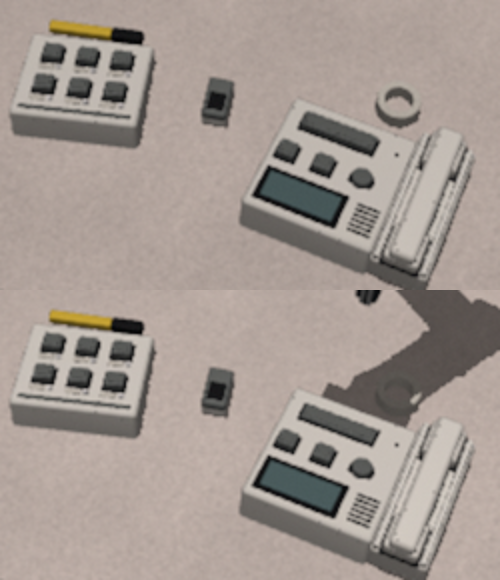

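The before/after pictures match: the bar is down, the cancel and bed keys are up, and the handset, oximeter, pen and tape roll have not moved. Handing in.

```bash
python3 -c "
from h import *
workorder.job_done()"
```

```text
the job is handed in; nothing more can be done
```

I pressed the three keys in the order asked and handed the job in at about 21 s, with the hand well clear; the hand-in gives no verdict.

| Key | Peak measured force | What it showed |
|---|---|---|
| Bed five | 3.5 N, then 0.7 mm further unmeasured | switched (needs 3 N), sprang back up |
| Speaker bar | 6.1 N | bottomed (needs 3.7 N), stayed down |
| Cancel | 3.9 N | switched (needs 3 N), back up |

**Last checks:** The final wrist and scene pictures show the bar sunk and all other keys up. The handset is still in its cradle, and the pen, oximeter and tape roll have not moved. The contact force was about zero.

**Not confirmed or disagreed:**
- **Switching:** no lamp or display change was seen to confirm it, so that rests on the force readings and the depth pressed.
- **Position slip:** one speed-limited move to the bar fell about 10 mm short in y. I corrected it from the measured pose before pressing.

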